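# Knock a moulded caster plate out of its mould and park it to cool

## Robot

A 7-joint arm with a two-finger parallel gripper is mounted at the origin on the work surface. World frame = base frame: x ahead of the robot, y to its left, z up, the work surface at z = 0. Lengths are in m, angles in rad, forces in N, time in s.
With the tool pointing down it reaches from about 0.4 to 0.85 m from the base axis. Payload 10.4 kg.
Tool frame: the origin (TCP) lies between the finger pads; the fingertips stand manip.tip_extent ahead of it and the grasp point (between the pads) lies 6 mm ahead of it (manip.tip_extent is the distance from the TCP to the fingertips, in m); z points along the fingers, y is the line along which they close (so a half turn about z gives the same grasp; the last joint's range is limited). The gripper opens to 85 mm and grips with 20 to 120 N. Pads are 22 mm wide; open, the fingers measure 114 mm over their backs; the gripper's body (76 mm by 85 mm) begins 54 mm behind the grasp point. The pads swing forward as they close: fully open they stand 13 mm farther back than shut.
Start: joints at [-1.371, 0.332, -0.065, 1.46, 0.022, 1.35, -0.088], TCP at [0.138, 0.61, 0.256] pointing down, gripper open.
Joint ranges: [-2.6, 2.6], [-0.5, 2.12], [-1.47, 1.34], [0.16, 2.42], [-1.27, 4.41], [0.06, 2.06], [-2.6, 2.6]. Speed limits (rad/s): [2.22, 2.22, 2.79, 2.79, 3.14, 3.14, 3.14].

## Interface

Orientations are given as a unit quaternion [x, y, z, w].
In Python, from workcell import get_obs, optics, workorder, manip gives the robot as it stands.
- The arm moves only by the tool jog_arm, never from a script. Its argument "increments" is a list of rows, each a list of 7 numbers: the shift along the tool's x, y, z in m, then the turn, a rotation vector about the tool's x, y, z in rad, then the opening, from -1 (shut) to 1 (fully open). A call has 1 to 5 rows; each row is the pose to reach, as a shift and turn from the pose commanded when the call began, along the tool's axes at that moment; what a row does not reach only later rows make up. A row lasts 1/12 s, in which the tool goes at most 41.7 mm and 7.16 degrees, less where a joint would pass 70% of its speed; a pose out of reach is approached as far as the arm can. A call with a gripper value outside its range is refused whole. The fingers move at their own pace and stop on an object; "grip_force" is the grip in N (left out, the last holds). Time passes only in rows, so rows that repeat a pose let the fingers close. It gives the time, the measured TCP pose, the force, the opening and the grip force at its end, in the units of the state.
- get_obs(): the state, without advancing time (a new reading comes with each control period).
- optics.camera(name): name is "scene" or "top"; returns a dict with "color" (384x512x3 uint8, red, green, blue), "depth" (384x512 float32, m along the optical axis (not along the pixel's ray), 0 where there is no reading), "K" (3x3 intrinsics, pixels), "k1" (the pictures are not rectified: a ray, as slopes to the right and down, at radius r is drawn at 1 + k1 r^2 times it, then the intrinsics apply), "R" (3x3) and "t" (3): a world point X has camera coordinates R X + t. Camera axes: x right, y down, z forward; pixel columns grow to the right and rows downward; lengths in m; the calibration is good to about 2 mm. A picture is of the moment at which its call begins.
- workorder.hand_in(): hands the job in; it is judged then, once.
The state is a dict: "clock": time; "joint_pos": joint angles; "joint_velocities": joint speeds; "tau": joint torques, N m; "position": TCP position; "ee_rot": TCP orientation; "ft_force": force on the tool from outside, world axes, zero at the start; "torque": the same for the moment, N m; "grip_width": opening from 0.0 (shut) to 1.0 (fully open); "grasp_force": force on a finger pad.
Only numpy, scipy, OpenCV 4.12 (cv2) and the standard library are available. Lean on these libraries where they do the work, as an engineer would, in place of code of your own. Each camera call takes 0.05 s, during which the arm holds its last target. There are 200 camera calls.

## Task

Swing the knock-out lever of the open mould all the way over to raise the freshly moulded caster base plate out of its cavity, slide the plate along onto the cooling shelf until it rests squarely against the end stop, and leave the lever swung fully back to its starting side. The plate is still soft: slide it rather than lifting it off, push it only lightly, and never squeeze it or ram it against the stop. Leave the other things on the bench where they are.

Things in the scene. Friction and masses are not known exactly. Their poses are not given: they have to be found in the camera images.
- mould: Fixed aluminium open mould; cavity, cooling shelf and lever lie in line along its y axis. Origin: on the bench under the cavity's centre; z up. Block 120 mm wide (x +-60), y -85 to 50, top face at z = 45. Cavity 88 (x) by 68 (y), 13 deep, centred on the origin. Grey lever bracket at y -90 to -140, 40 high. The steel shelf continues flush at z = 45 from y = 50 to 155.
- stop (a point): Middle of the inner face of the end stop, at shelf height (mould frame 0, 155, 45 mm); axes as the mould's, the plate comes to it along +y. The stop is a bar across the shelf's end, 12 mm thick, standing 12 above the shelf. Guide lips 6 high run along both shelf edges (inner faces at x = +-56).
- base_plate: Black moulded caster base plate: flat slab 84 (x) by 64 (y) by 12 (z) mm with grey round marks on top, about 0.12 kg. Origin: centre of its underside; z up. It starts in the cavity, its top 1 mm below the mould's face, with nothing to grip. With the lever fully over, an ejector holds its underside 1 to 1.5 mm above the face.
- knockout (a joint): Knock-out lever angle (rad), 0 to 1.1; stiff, stays where left (about 3 N at the knob). Swings in the mould's y-z plane about an axis at y = -120, z = 33 mm. At 0 it leans 0.55 from vertical towards the cavity (+y), at 1.1 it leans 0.55 away from it (-y). The ejector rises with it (15 mm per rad, the first 2.5 mm idle) and sinks when it is swung back. Starts at 0 to 0.15.
- lever_knob (a point): Centre of the black ball knob, 26 mm diameter, on the end of the lever's 10 mm steel rod, 100 mm from the lever's axis; about 118 mm above the bench at either end of the swing and 133 mm when upright.
- upper_half: Bystander: loose aluminium upper half of the mould, 100 x 120 x 34 mm, beyond the mould. Origin: centre of underside.
- wheel: Bystander: loose black suitcase wheel lying flat, 54 mm diameter, 24 high, on the robot's side of the shelf. Origin: centre of underside.
- clear_box: Bystander: clear plastic box of buckles, 100 x 100 x 45 mm, beyond the lever. Origin: centre of underside.
- wrench: Bystander: steel wrench 160 mm long lying on the robot's side of the mould. Origin at its underside.
Not all that is in view belongs to the job. Of the things that look like the base_plate, the middle-sized one is meant.

How it is judged:
By the outcome, as a careful person would: the job done as asked, in the order asked, and still so for the second after the job is handed in, with the robot touching nothing.
It also fails if it takes over 58 s, if anything falls off the work surface, if the arm or the gripper's body presses on something with over 40 N, if the wrist force passes 120 N, or if a joint passes its speed limit or range.

## Working session

There is one attempt and no reset: what is moved stays moved. The work goes in short steps, Python scripts to look and compute and a tool call to move; the robot and the scene stay as the last step left them, time stands still between calls to the robot, and variables do not carry over. Pictures are saved under pics/ and viewed, at most 10 in all, crops included, and the job is handed in when it is done.

Besides the shell and the picture viewer there is one more tool, called after "Request:" as name(argument=value, ...), one argument or row to a line, values as JSON. jog_arm: Moves the arm, as the interface text tells. Its arguments: {"type":"object","properties":{"increments":{"type":"array"},"grip_force":{"type":"number"}},"required":["increments"]}

```bash
mkdir -p pics; ls; python3 - <<'E'
from workcell import get_obs, optics, workorder, manip
import cv2,numpy as np
o=get_obs();print({k:np.round(v,3) for k,v in o.items()});print(manip.tip_extent)
ims=[]
for n in("scene","top"):
    c=optics.camera(n);np.savez(f"{n}0.npz",**c);ims.append(c["color"][...,::-1])
    print(n,c["K"].tolist(),c["k1"],np.round(c["R"],4).tolist(),c["t"])
    cv2.imwrite(f"pics/{n}0.png",cv2.resize(ims[-1],(800,600)))
E
```

```text
pics
{'clock': np.float64(0.0), 'joint_pos': array([-1.371,  0.333, -0.065,  1.461,  0.022,  1.35 , -0.088]), 'joint_velocities': array([ 0.001,  0.   , -0.   ,  0.002, -0.001,  0.001, -0.001]), 'tau': array([-0.0000e+00, -6.2544e+01,  4.9000e-02, -3.9163e+01,  1.6000e-02,
        9.0000e-03,  0.0000e+00]), 'position': array([0.138, 0.609, 0.256]), 'ee_rot': array([ 0.111,  0.994, -0.001, -0.   ]), 'ft_force': array([-0.487, -0.279,  0.509]), 'torque': array([ 0.082, -0.015,  0.039]), 'grasp_force': np.float64(0.0), 'grip_width': np.float64(0.999)}
0.025
scene [[460.3045749369571, 0.0, 253.44463236088006], [0.0, 460.3045749369571, 194.28898838499236], [0.0, 0.0, 1.0]] -0.18058179314188522 [[-0.4319, 0.9018, 0.0126], [0.6969, 0.3425, -0.6301], [-0.5726, -0.2634, -0.7764]] [ 0.30014853 -0.3233612   1.37330433]
top [[489.69525420348765, 0.0, 263.7018408238796], [0.0, 489.69525420348765, 190.6892022884414], [0.0, 0.0, 1.0]] -0.12331298352278838 [[0.0183, -0.9996, 0.023], [-0.9802, -0.0225, -0.1967], [0.1971, -0.0189, -0.9802]] [-0.06878261  0.59405344  0.94202019]
```

View pics/scene0.png

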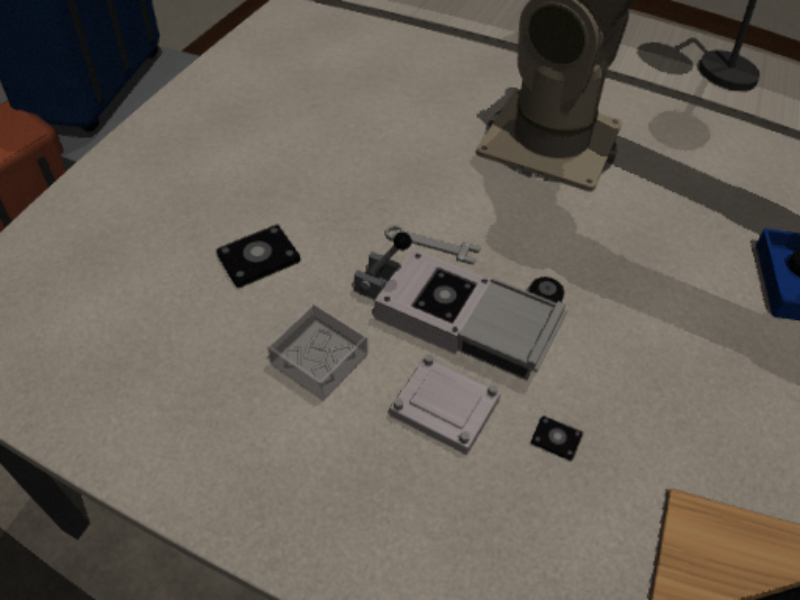

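View pics/top0.png

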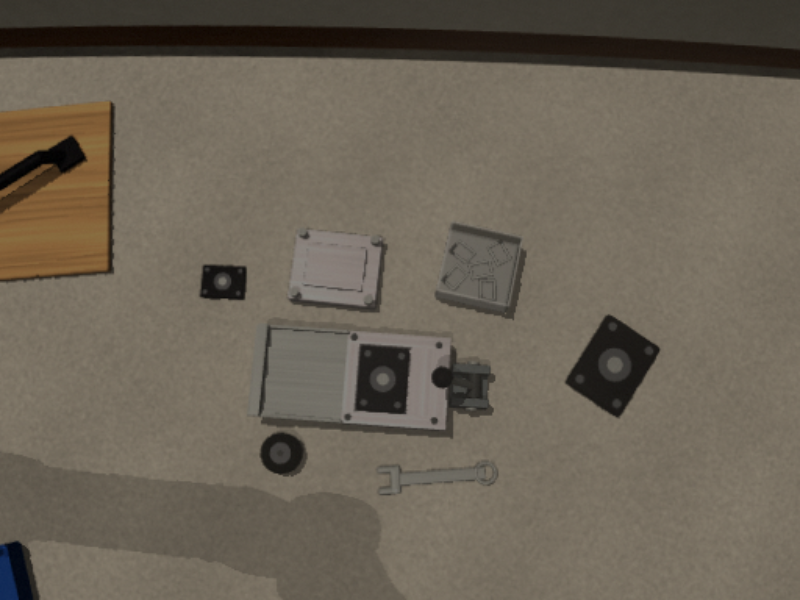

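The top view (800x600) shows three plate-like things: the small one at (223,282), the middle-sized one in the cavity at (382,378) and the large one at (613,365). I choose the middle one, at (382,378). The knob is at (442,377), the bracket at (470,385) and the stop at (258,370). The scene view agrees, with the plate at (445,293) and the knob at (402,241).

```bash
cat > h.py <<'E'
import numpy as np,cv2
from workcell import get_obs, optics
def cloud(c):
    K=c["K"];k=float(c["k1"]);h,w=c["depth"].shape
    u,v=np.meshgrid(np.arange(w),np.arange(h))
    p=cv2.undistortPoints(np.stack([u,v],-1).reshape(-1,1,2).astype(float),K,np.array([k,0,0,0.])).reshape(h,w,2)
    d=c["depth"][...,None];P=np.concatenate([p*d,d],-1)
    return (P-c["t"])@c["R"]      # R^T (P-t)
def proj(c,X):
    r,_=cv2.Rodrigues(c["R"]);return cv2.projectPoints(np.atleast_2d(X).astype(float),r,np.array(c["t"],float),c["K"],np.array([float(c["k1"]),0,0,0.]))[0][:,0]
E
python3 - <<'E'
from h import *
for n in("top","scene"):
    c=dict(np.load(n+"0.npz"));W=cloud(c);z=W[...,2];ok=c["depth"]>0
    near=ok&(np.abs(W[...,0]-0.6)<.3)&(np.abs(W[...,1])<.45)
    m=(near&(z>.038)&(z<.052)).astype(np.uint8)
    N,L,S,C=cv2.connectedComponentsWithStats(m)
    for i in np.argsort(-S[1:,4])[:3]+1:
        P=W[L==i];r=cv2.minAreaRect((P[:,:2]*1000).astype(np.float32));print(n,S[i],np.round(r[0],1),np.round(r[1],1),round(r[2],2),P[:,2].mean().round(4),S[i,4])
    k=near&(z>.095)&(z<.16)
    print("high",k.sum(),W[k].mean(0).round(4),W[k].max(0).round(4),W[k].min(0).round(4))
    b=near&(np.abs(z)<.008);print("bench",np.median(z[b]).round(4))
    col=c["color"].max(-1)
    # plate
    if n=="top":
        q=(near&(col<60)&(z>.03)&(z<.07)).astype(np.uint8)
        N,L,S,C=cv2.connectedComponentsWithStats(q)
        for i in range(1,N):
            if S[i,4]>60:
                P=W[L==i];r=cv2.minAreaRect((P[:,:2]*1000).astype(np.float32));print("dark",S[i],np.round(r[0],1),np.round(r[1],1),round(r[2],2),P[:,2].mean().round(4))
    if n=="top": cv2.imwrite("pics/crop0.png",cv2.resize(c["color"][195:290,145:330,::-1],None,fx=4,fy=4,interpolation=cv2.INTER_CUBIC))
E
```

```text
top [ 166  208  122   68 6601] [492.2  15.1] [240. 121.] 87.26 0.0466 6601
top [288 231  26  32 408] [ 484.6 -134.6] [49.7 64. ] 87.73 0.0418 408
top [279 141  56  56 377] [ 648.6 -146.3] [100.5 102.8] 78.39 0.0453 377
high 162 [ 0.4861 -0.0931  0.1284] [ 0.4984 -0.0801  0.1378] [ 0.4754 -0.1125  0.0962]
bench 0.0018
dark [166 209  14  56 103] [499.3 133.8] [ 13.8 113.3] 79.91 0.0496
dark [ 228  221   34   44 1100] [491.4 -19.6] [65.3 87.2] 87.32 0.0451
dark [288 232  25  28 224] [ 481.8 -128.4] [48.4 54.9] 75.12 0.0432
scene [ 240  159  123   79 4537] [494.4  14.2] [277.8 123.5] 86.96 0.0437 4537
scene [171 194  64  53 386] [ 650.7 -145.3] [103.  104.2] 78.56 0.0424 386
scene [227 161  20  22 116] [ 487.6 -133.7] [46.5 55.9] 89.2 0.0404 116
high 120 [ 0.4938 -0.0908  0.1225] [ 0.5027 -0.0786  0.1335] [ 0.48   -0.1088  0.095 ]
bench -0.0008
```

View pics/crop0.png

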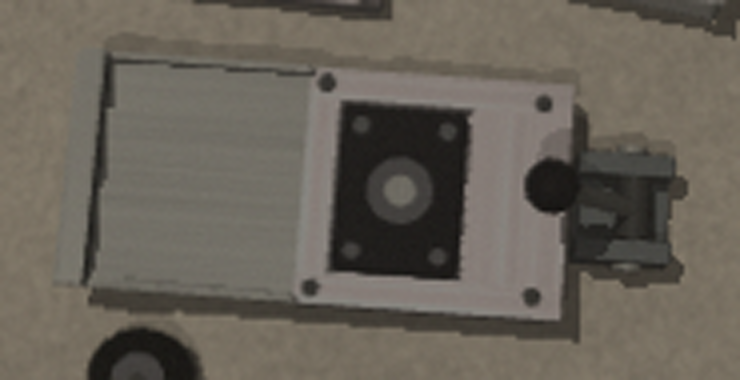

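The crop confirms the middle-sized plate in the cavity, centred at crop pixel (400,190). The knob is at (552,185) and the stop is on the left at (85,170). The block and shelf fit as 240x121 mm at z≈45, and the plate as 65x87 mm, both matching the given sizes. The mould origin comes out at about (0.491,-0.020) with a yaw of -2.75°.

```bash
cat >> h.py <<'E'
from scipy.spatial.transform import Rotation as Ro
YAW=np.radians(-2.75);O=np.array([.491,-.020,0]);M=Ro.from_euler("z",YAW)
RG=M*Ro.from_matrix(np.array([[0,1,0],[1,0,0],[0,0,-1.]]))  # tool x=mould y, tool y=mould x, z down
RG2=M*Ro.from_matrix(np.array([[0,1,0],[1,0,0],[0,0,-1.]]).T)
def go(*mm):
    """mould-frame TCP targets in mm -> tool-frame shifts, and turn"""
    o=get_obs();R=Ro.from_quat(o["ee_rot"]);p=o["position"]
    print("TCP mould mm",np.round(M.inv().apply(p-O)*1000,1),"F mould",np.round(M.inv().apply(o["ft_force"]),2),"t",round(float(o["clock"]),2))
    for q in (1,-1):
        G=RG*Ro.from_euler("z",0 if q==1 else np.pi); print("turn",np.round((R.inv()*G).as_rotvec(),3))
    for m in mm:
        print(m,"shift",np.round(R.inv().apply(O+M.apply(np.array(m)/1000.)-p),4))
E
python3 -c "
from h import *
go((0,300,256),(0,-35,230))"
```

```text
TCP mould mm [-382.7  611.6  255.6] F mould [ 1.09 -0.24 -0.39] t 0.1
turn [-1.000e-03  1.000e-03  1.396e+00]
turn [-1.000e-03 -1.000e-03 -1.746e+00]
(0, 300, 256) shift [-0.4311 -0.2403 -0.    ]
(0, -35, 230) shift [-0.4893 -0.5701  0.0264]
```

Request:
jog_arm(
  increments=[
    [-0.034,-0.02,0,0,0,0,0],
    [-0.068,-0.04,0,0,0,0,-0.5],
    [-0.102,-0.06,0,0,0,0,-1],
    [-0.136,-0.08,0,0,0,0,-1],
    [-0.17,-0.1,0,0,0,0,-1],
  ],
)

```text
clock: 0.52
position: [0.2828, 0.4728, 0.256]
ee_rot: [0.111, 0.994, -0.0, -0.0]
ft_force: [0.8, 0.8, 0.7]
grip_width: 0.299
grasp_force: 0.0
```

Request:
jog_arm(
  increments=[
    [-0.034,-0.02,0,0,0,0,-1],
    [-0.068,-0.04,0,0,0,0,-1],
    [-0.102,-0.06,0,0,0,0,-1],
    [-0.136,-0.08,0,0,0,0,-1],
    [-0.17,-0.1,0,0,0,0,-1],
  ],
)

```text
clock: 0.93
position: [0.4265, 0.3377, 0.2562]
ee_rot: [0.111, 0.994, -0.0, -0.0]
ft_force: [-0.1, 1.3, 0.6]
grip_width: -0.001
grasp_force: 0.0
```

Request:
jog_arm(
  increments=[
    [0,0,0,0,0,0.12,-1],
    [0,0,0,0,0,0.24,-1],
    [0,0,0,0,0,0.36,-1],
    [0,0,0,0,0,0.48,-1],
    [0,0,0,0,0,0.6,-1],
  ],
)

```text
clock: 1.35
position: [0.4254, 0.3392, 0.2559]
ee_rot: [0.403, 0.915, -0.0, -0.0]
ft_force: [-0.6, 0.0, 0.5]
grip_width: -0.0
grasp_force: 0.0
```

Request:
jog_arm(
  increments=[
    [0,0,0,0,0,0.12,-1],
    [0,0,0,0,0,0.24,-1],
    [0,0,0,0,0,0.36,-1],
    [0,0,0,0,0,0.48,-1],
    [0,0,0,0,0,0.6,-1],
  ],
)

```text
clock: 1.77
position: [0.4253, 0.3392, 0.2559]
ee_rot: [0.655, 0.756, -0.0, -0.0]
ft_force: [0.5, 0.1, 0.9]
grip_width: -0.004
grasp_force: 0.0
```

```bash
python3 -c "
from h import *
from workcell import manip
print(manip.tip_extent,get_obs()['joint_pos'].round(2))
go((0,-35,256),(0,-35,140))"
```

```text
0.025 [-1.    0.15  0.27  1.69 -0.04  1.31 -0.58]
TCP mould mm [-82.8 355.7 255.9] F mould [0.48 0.11 0.9 ] t 1.77
turn [-0.001  0.     0.19 ]
turn [-1.000e-03 -1.000e-03 -2.952e+00]
(0, -35, 256) shift [-3.993e-01  7.600e-03  1.000e-04]
(0, -35, 140) shift [-0.3992  0.0076  0.1161]
```

Request:
jog_arm(
  increments=[
    [-0.039,0.001,0,0,0,0,-1],
    [-0.078,0.002,0,0,0,0,-1],
    [-0.117,0.003,0,0,0,0,-1],
    [-0.156,0.003,0,0,0,0,-1],
    [-0.195,0.004,0,0,0,0,-1],
  ],
)

```text
clock: 2.18
position: [0.4579, 0.1452, 0.2561]
ee_rot: [0.653, 0.758, -0.0, -0.0]
ft_force: [1.2, -1.0, 0.6]
grip_width: 0.002
grasp_force: 0.0
```

Request:
jog_arm(
  increments=[
    [-0.039,0.001,0,0,0,0,-1],
    [-0.078,0.002,0,0,0,0,-1],
    [-0.117,0.003,0,0,0,0.06,-1],
    [-0.156,0.003,0.02,0,0,0.12,-1],
    [-0.2,0.004,0.05,0,0,0.19,-1],
  ],
)

```text
clock: 2.6
position: [0.4905, -0.0412, 0.2149]
ee_rot: [0.723, 0.691, 0.002, 0.001]
ft_force: [2.0, 0.6, 0.6]
grip_width: -0.005
grasp_force: 0.0
```

```bash
python3 -c "
from h import *
go((0,-35,140))
c=optics.camera('scene');t=optics.camera('top')
cv2.imwrite('pics/s1.png',np.hstack([cv2.resize(c['color'][110:270,170:370,::-1],(400,320)),cv2.resize(t['color'][170:330,160:360,::-1],(400,320))]))"
```

```text
TCP mould mm [  0.5 -21.2 214.9] F mould [1.94 0.71 0.56] t 2.6
turn [ 0.004 -0.001  0.003]
turn [ 2.000e-03  6.000e-03 -3.139e+00]
(0, -35, 140) shift [-0.0139 -0.0008  0.0749]
```

View pics/s1.png

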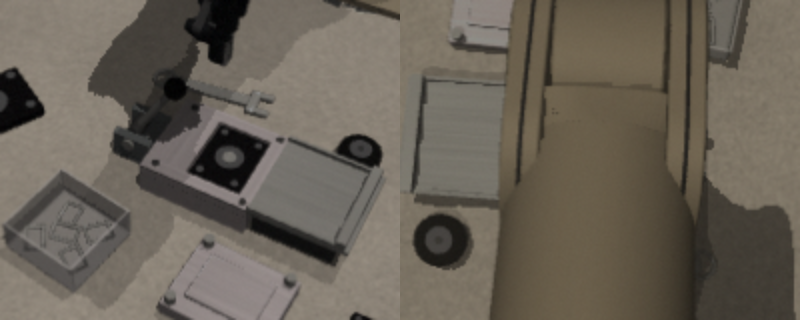

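The left half (scene camera) shows the gripper shut above the cavity, with the knob ahead of it at (175,88). In the right half the arm hides the mould from the top camera.

Request:
jog_arm(
  increments=[
    [0,0,0.025,0,0,0,-1],
    [0,0,0.05,0,0,0,-1],
    [0,0,0.069,0,0,0,-1],
    [0,0,0.069,0,0,0,-1],
    [0,0,0.069,0,0,0,-1],
  ],
)

```text
clock: 3.12
position: [0.4892, -0.0386, 0.1447]
ee_rot: [0.722, 0.692, -0.001, -0.0]
ft_force: [-0.4, -0.4, -0.1]
grip_width: 0.002
grasp_force: 0.0
```

```bash
python3 -c "
from h import *
go((0,-38,137))
for L in np.linspace(.5,-.55,8): print(round(L,2),np.round([-120+100*np.sin(L)+13+11, 33+100*np.cos(L)-8+25],1))
c=dict(optics.camera('scene'));W=cloud(c)
G=(W-O)@M.as_matrix()*1000
k=(abs(G[...,0])<60)&(G[...,1]>-75)&(G[...,1]<20)&(G[...,2]>95)&(G[...,2]<130)&(c['depth']>0)
P=G[k];print(k.sum(),P.min(0).round(),P.max(0).round())
for z0 in range(95,130,5):
  Q=P[(P[:,2]>=z0)&(P[:,2]<z0+5)]
  if len(Q):print(z0,len(Q),Q[:,:2].min(0).round(),Q[:,:2].max(0).round())
"
```

```text
TCP mould mm [ -0.9 -18.7 144.7] F mould [-0.34 -0.44 -0.07] t 3.12
turn [-0.002  0.001  0.006]
turn [-1.000e-03 -3.000e-03 -3.135e+00]
(0, -38, 137) shift [-0.0193  0.0008  0.0077]
0.5 [-48.1 137.8]
0.35 [-61.7 143.9]
0.2 [-76.1 148. ]
0.05 [-91.  149.9]
-0.1 [-106.   149.5]
-0.25 [-120.7  146.9]
-0.4 [-134.9  142.1]
-0.55 [-148.3  135.3]
86 [ -8. -75. 113.] [ 14.  -6. 130.]
110 1 [  5. -62.] [  5. -62.]
115 14 [  0. -73.] [ 14. -14.]
120 24 [ -5. -75.] [14. -7.]
125 47 [ -8. -75.] [14. -6.]
```

Request:
jog_arm(
  increments=[
    [-0.01,0.001,0.003,0,0,0,-1],
    [-0.02,0.001,0.007,0,0,0,-1],
    [-0.027,0.001,0.007,0,0,0,-1],
    [-0.027,0.001,0.007,0,0,0,-1],
  ],
)

```text
clock: 3.5
position: [0.49, -0.0672, 0.1392]
ee_rot: [0.722, 0.691, 0.001, 0.001]
ft_force: [-0.5, 0.3, -0.3]
grip_width: -0.001
grasp_force: 0.0
```

Request:
jog_arm(
  increments=[
    [-0.008,0,-0.003,0,0,0,-1],
    [-0.016,0,-0.006,0,0,0,-1],
    [-0.023,0,-0.008,0,0,0,-1],
    [-0.03,0,-0.01,0,0,0,-1],
    [-0.03,0,-0.01,0,0,0,-1],
  ],
)

```text
clock: 3.92
position: [0.4891, -0.0961, 0.1495]
ee_rot: [0.722, 0.692, 0.001, 0.0]
ft_force: [0.2, 0.3, -0.3]
grip_width: -0.003
grasp_force: 0.4
```

```bash
python3 -c "
from h import *
go((0,-91,150),(0,-106,149.5),(0,-121,147))"
```

```text
TCP mould mm [  1.8 -76.1 149.5] F mould [ 0.18  0.35 -0.33] t 3.92
turn [ 0.002 -0.001  0.006]
turn [ 2.000e-03  3.000e-03 -3.136e+00]
(0, -91, 150) shift [-0.0149 -0.0019 -0.0006]
(0, -106, 149.5) shift [-0.0299 -0.0019 -0.0001]
(0, -121, 147) shift [-0.0449 -0.002   0.0024]
```

Request:
jog_arm(
  increments=[
    [-0.008,-0.001,0,0,0,0,-1],
    [-0.015,-0.002,-0.001,0,0,0,-1],
    [-0.022,-0.002,0,0,0,0,-1],
    [-0.03,-0.002,0,0,0,0,-1],
  ],
)

```text
clock: 4.25
position: [0.4853, -0.1257, 0.1481]
ee_rot: [0.722, 0.692, 0.0, -0.0]
ft_force: [0.7, 3.3, 2.3]
grip_width: 0.001
grasp_force: 1.7
```

```bash
python3 -c "
from h import *
go((0,-121,147),(0,-135,142),(0,-148,135.5))
c=optics.camera('scene')
cv2.imwrite('pics/s2.png',cv2.resize(c['color'][110:230,190:340,::-1],(750,600)))"
```

```text
TCP mould mm [  -0.7 -105.9  148.1] F mould [0.59 3.28 2.33] t 4.25
turn [ 0.    -0.001  0.007]
turn [ 1.000e-03  1.000e-03 -3.135e+00]
(0, -121, 147) shift [-0.0151  0.0006  0.0011]
(0, -135, 142) shift [-0.0291  0.0005  0.0061]
(0, -148, 135.5) shift [-0.0421  0.0004  0.0126]
```

View pics/s2.png

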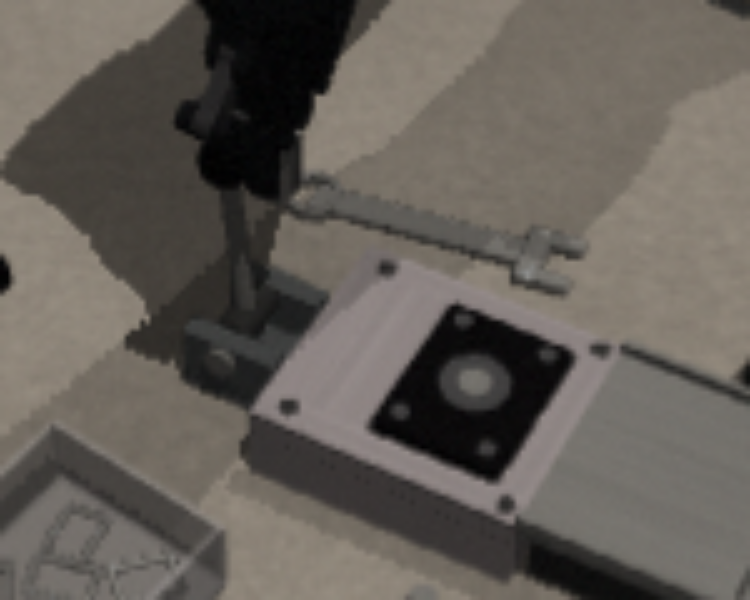

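The picture shows the lever upright, with the knob at (220,165) against the fingers, and the plate at (475,385) rising. The force is 3.3 N, as expected, so I keep pushing.

Request:
jog_arm(
  increments=[
    [-0.008,0,0,0,0,0,-1],
    [-0.015,0,0.001,0,0,0,-1],
    [-0.022,0,0.003,0,0,0,-1],
    [-0.029,0,0.006,0,0,0,-1],
  ],
)

```text
clock: 4.63
position: [0.4838, -0.1556, 0.1418]
ee_rot: [0.722, 0.692, 0.0, 0.0]
ft_force: [0.2, 2.3, 1.9]
grip_width: -0.004
grasp_force: 1.3
```

Request:
jog_arm(
  increments=[
    [-0.004,0,0.002,0,0,0,-1],
    [-0.008,0,0.004,0,0,0,-1],
    [-0.01,0,0.005,0,0,0,-1],
    [-0.012,0,0.006,0,0,0,-1],
  ],
)

```text
clock: 4.97
position: [0.4831, -0.167, 0.1356]
ee_rot: [0.722, 0.692, -0.0, -0.0]
ft_force: [0.0, 2.5, 1.9]
grip_width: 0.002
grasp_force: 1.1
```

Request:
jog_arm(
  increments=[
    [-0.001,0,0.001,0,0,0,-1],
    [-0.002,0,0.001,0,0,0,-1],
  ],
)

```text
clock: 5.13
position: [0.4831, -0.1686, 0.1347]
ee_rot: [0.722, 0.692, -0.0, -0.0]
ft_force: [0.2, 4.2, -1.4]
grip_width: -0.0
grasp_force: 1.8
```

```bash
python3 -c "
from h import *
go((0,-148,135.5))"
```

```text
TCP mould mm [  -0.7 -148.8  134.7] F mould [ 0.02  4.16 -1.42] t 5.13
turn [-0.    -0.     0.006]
turn [ 0.000e+00 -1.000e-03 -3.135e+00]
(0, -148, 135.5) shift [ 0.0008  0.0007 -0.0008]
```

Continue in small steps until the force rises at the end of the swing.

Request:
jog_arm(
  increments=[
    [-0.0015,0,0.001,0,0,0,-1],
    [-0.003,0,0.002,0,0,0,-1],
    [-0.003,0,0.002,0,0,0,-1],
  ],
)

```text
clock: 5.38
position: [0.4838, -0.1691, 0.1331]
ee_rot: [0.721, 0.693, 0.001, -0.001]
ft_force: [-0.3, 11.8, 5.9]
grip_width: -0.0
grasp_force: 6.0
```

Request:
jog_arm(
  increments=[
    [-0.0015,0,0.001,0,0,0,-1],
    [-0.003,0,0.002,0,0,0,-1],
    [-0.003,0,0.002,0,0,0,-1],
  ],
)

```text
clock: 5.63
position: [0.4845, -0.1696, 0.1315]
ee_rot: [0.72, 0.694, 0.003, -0.002]
ft_force: [-0.2, 22.2, 11.2]
grip_width: 0.001
grasp_force: 11.1
```

The force rose to 22 N without travel, so the lever is at its end stop. I back off, part the fingers to half opening for a two-point push, and look.

Request:
jog_arm(
  increments=[
    [0.02,0,-0.01,0,0,0,-1],
    [0.035,0,-0.03,0,0,0,0],
    [0.06,0,-0.03,0,0,0,0],
    [0.09,0,-0.03,0,0,0,0],
    [0.1,0,-0.03,0,0,0,0],
  ],
)

```text
clock: 6.05
position: [0.4875, -0.0711, 0.1611]
ee_rot: [0.721, 0.693, 0.001, -0.0]
ft_force: [-0.1, 1.5, -0.9]
grip_width: 0.498
grasp_force: 0.0
```

```bash
python3 -c "
from h import *
go((0,-55,110),(0,-55,90))
c=dict(optics.camera('scene'));W=cloud(c)
G=(W-O)@M.as_matrix()*1000;G[...,2]+=.8
ok=c['depth']>0
P=G[ok&(abs(G[...,0])<38)&(abs(G[...,1])<28)];print('plate z',np.percentile(P[:,2],[20,50,80]))
k=ok&(abs(G[...,0])<70)&(abs(G[...,1]+55)<30)&(G[...,2]>80)&(G[...,2]<150);P=G[k];print(P.min(0).round(),P.max(0).round(),np.sort(P[:,2])[:8].round())
cv2.imwrite('pics/s3.png',cv2.resize(c['color'][110:230,190:340,::-1],(750,600)))"
```

```text
TCP mould mm [ -1.  -51.2 161.1] F mould [-0.18  1.45 -0.91] t 6.05
turn [ 0.001 -0.001  0.01 ]
turn [ 2.000e-03  1.000e-03 -3.132e+00]
(0, -55, 110) shift [-0.0038  0.0009  0.0511]
(0, -55, 90) shift [-0.0039  0.0009  0.0711]
plate z [ 59.72340423 375.0895767  468.37253629]
[-27. -62. 137.] [ 36. -38. 150.] [137. 137. 138. 138. 139. 139. 140. 140.]
```

View pics/s3.png

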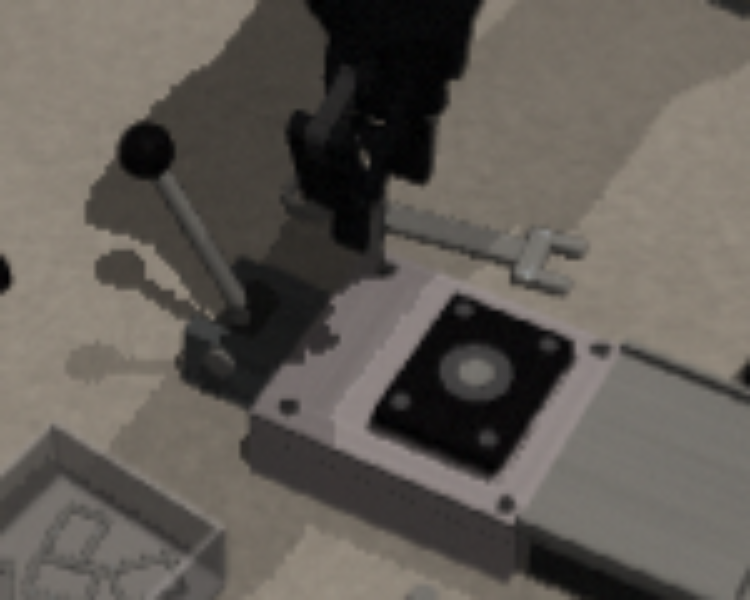

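The picture shows the lever fully over, knob at (147,150), and the plate at (475,375) standing about 1 mm proud of the face. The fingertips are parted. I descend behind the plate, to TCP z 74 with the tips at about z 50.

Request:
jog_arm(
  increments=[
    [-0.004,0.001,0.025,0,0,0.005,0],
    [-0.004,0.001,0.05,0,0,0.01,0],
    [-0.004,0.001,0.07,0,0,0.01,0],
    [-0.004,0.001,0.08,0,0,0.01,0],
    [-0.004,0.001,0.087,0,0,0.01,0],
  ],
)

```text
clock: 6.52
position: [0.4874, -0.0797, 0.0729]
ee_rot: [0.725, 0.688, -0.001, -0.0]
ft_force: [0.1, 0.3, 0.9]
grip_width: 0.503
grasp_force: 0.0
```

```bash
python3 -c "
from h import *
go((0,-55,74),(0,-46,74))"
```

```text
TCP mould mm [ -0.8 -59.8  72.9] F mould [0.11 0.29 0.92] t 6.52
turn [-0.002  0.001 -0.005]
turn [1.000e-03 3.000e-03 3.137e+00]
(0, -55, 74) shift [ 0.0048  0.0007 -0.0012]
(0, -46, 74) shift [ 0.0138  0.0007 -0.0012]
```

Request:
jog_arm(
  increments=[
    [0.005,0.001,-0.001,0,0,-0.003,0],
    [0.01,0.001,-0.001,0,0,-0.005,0],
    [0.013,0.001,-0.001,0,0,-0.005,0],
    [0.015,0.001,-0.001,0,0,-0.005,0],
    [0.0165,0.001,-0.001,0,0,-0.005,0],
  ],
)

```text
clock: 6.93
position: [0.4905, -0.0619, 0.0758]
ee_rot: [0.723, 0.691, 0.001, 0.0]
ft_force: [-0.4, -0.2, -0.1]
grip_width: 0.499
grasp_force: 0.5
```

Request:
jog_arm(
  increments=[
    [0.0015,0,0,0,0,0,0],
    [0.003,0,0,0,0,0,0],
    [0.0045,0,0,0,0,0,0],
    [0.006,0,0,0,0,0,0],
    [0.008,0,0,0,0,0,0],
  ],
)

```text
clock: 7.35
position: [0.4902, -0.0544, 0.075]
ee_rot: [0.724, 0.69, -0.0, -0.0]
ft_force: [-0.3, -0.9, 0.9]
grip_width: 0.498
grasp_force: 0.5
```

Request:
jog_arm(
  increments=[
    [0.002,0,0,0,0,0,0],
    [0.004,0,0,0,0,0,0],
    [0.006,0,0,0,0,0,0],
    [0.008,0,0,0,0,0,0],
    [0.01,0,0,0,0,0,0],
  ],
)

```text
clock: 7.77
position: [0.4907, -0.0442, 0.075]
ee_rot: [0.723, 0.69, 0.0, -0.0]
ft_force: [-0.9, -1.1, 1.0]
grip_width: 0.502
grasp_force: 0.5
```

```bash
cat >> h.py <<'E'
def plate(c):
    W=cloud(c);G=(W-O)@M.as_matrix()*1000
    m=((c["color"].max(-1)<60)&(c["depth"]>0)&(abs(G[...,0])<60)&(G[...,2]>48)&(G[...,2]<66)&(G[...,1]>-50)&(G[...,1]<158)).astype(np.uint8)
    N,L,S,C=cv2.connectedComponentsWithStats(m);i=1+np.argmax(S[1:,4]);P=G[L==i]
    r=cv2.minAreaRect(P[:,:2].astype(np.float32));print("plate",S[i],np.round(r[0],1),np.round(r[1],1),round(r[2],2),"z",np.median(P[:,2]).round(1),"ext",P.min(0).round(1),P.max(0).round(1))
E
python3 -c "
from h import *
go((0,0,74))
c=dict(optics.camera('scene'));plate(c)
cv2.imwrite('pics/s4.png',cv2.resize(c['color'][110:230,220:370,::-1],(750,600)))"
```

```text
TCP mould mm [  0.9 -24.2  75. ] F mould [-0.81 -1.15  1.02] t 7.77
turn [-0.    -0.     0.001]
turn [ 0.    -0.    -3.141]
(0, 0, 74) shift [ 0.0242 -0.0009  0.001 ]
plate [266 171  46  36 772] [ 0.9 11.4] [88.3 82.2] 0.52 z 57.0 ext [-43.6 -29.4  48.3] [44.8 52.7 65.2]
```

View pics/s4.png

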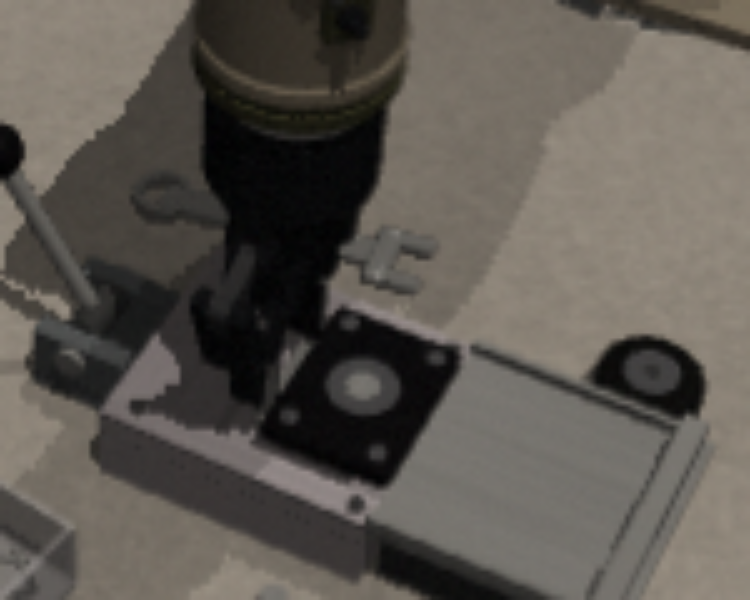

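The picture shows the plate at (360,385) sliding square onto the shelf, pushed by both fingers at about 1 N. The lever is still over. I keep going.

Request:
jog_arm(
  increments=[
    [0.0025,0,0,0,0,0,0],
    [0.005,0,0,0,0,0,0],
    [0.0075,0,0,0,0,0,0],
    [0.01,0,0,0,0,0,0],
    [0.0125,0,0,0,0,0,0],
  ],
)

```text
clock: 8.23
position: [0.4914, -0.0317, 0.075]
ee_rot: [0.724, 0.69, 0.0, -0.0]
ft_force: [-0.2, 0.0, -0.6]
grip_width: 0.501
grasp_force: 0.3
```

Request:
jog_arm(
  increments=[
    [0.0025,0,0,0,0,0,0],
    [0.005,0,0,0,0,0,0],
    [0.0075,0,0,0,0,0,0],
    [0.01,0,0,0,0,0,0],
    [0.0125,0,0,0,0,0,0],
  ],
)

```text
clock: 8.65
position: [0.4919, -0.0192, 0.0749]
ee_rot: [0.724, 0.69, 0.0, -0.0]
ft_force: [-0.0, -0.5, -0.6]
grip_width: 0.502
grasp_force: 0.2
```

Request:
jog_arm(
  increments=[
    [0.0025,0,0,0,0,0,0],
    [0.005,0,0,0,0,0,0],
    [0.0075,0,0,0,0,0,0],
    [0.01,0,0,0,0,0,0],
    [0.0125,0,0,0,0,0,0],
  ],
)

```text
clock: 9.07
position: [0.4925, -0.0067, 0.075]
ee_rot: [0.724, 0.69, 0.0, -0.0]
ft_force: [0.4, -0.2, -0.3]
grip_width: 0.496
grasp_force: 0.2
```

Request:
jog_arm(
  increments=[
    [0.0025,0,0,0,0,0,0],
    [0.005,0,0,0,0,0,0],
    [0.0075,0,0,0,0,0,0],
    [0.01,0,0,0,0,0,0],
    [0.0125,0,0,0,0,0,0],
  ],
)

```text
clock: 9.48
position: [0.4931, 0.0057, 0.075]
ee_rot: [0.724, 0.69, 0.0, -0.0]
ft_force: [0.0, -0.3, -0.0]
grip_width: 0.497
grasp_force: 0.3
```

Request:
jog_arm(
  increments=[
    [0.0025,0,0,0,0,0,0],
    [0.005,0,0,0,0,0,0],
    [0.0075,0,0,0,0,0,0],
    [0.01,0,0,0,0,0,0],
    [0.0125,0,0,0,0,0,0],
  ],
)

```text
clock: 9.9
position: [0.4937, 0.0183, 0.075]
ee_rot: [0.724, 0.69, 0.0, -0.0]
ft_force: [0.1, -0.5, 0.2]
grip_width: 0.497
grasp_force: 0.3
```

```bash
python3 -c "
from h import *
go((0,70,74),(0,79,74))
c=dict(optics.camera('scene'));plate(c)"
```

```text
TCP mould mm [ 0.9 38.4 75. ] F mould [ 0.13 -0.53  0.24] t 9.9
turn [ 0.    -0.     0.001]
turn [ 0.     0.    -3.141]
(0, 70, 74) shift [ 0.0316 -0.0008  0.001 ]
(0, 79, 74) shift [ 0.0406 -0.0008  0.001 ]
plate [291 182  46  37 781] [ 1.  76.1] [81.3 85.6] 87.17 z 55.6 ext [-41.1  33.6  48.1] [ 45.1 115.2  66. ]
```

Request:
jog_arm(
  increments=[
    [0.0025,0,0,0,0,0,0],
    [0.005,0,0,0,0,0,0],
    [0.0075,0,0,0,0,0,0],
    [0.01,0,0,0,0,0,0],
    [0.0125,0,0,0,0,0,0],
  ],
)

```text
clock: 10.37
position: [0.4943, 0.0307, 0.075]
ee_rot: [0.724, 0.69, 0.0, -0.0]
ft_force: [-0.5, -0.7, -0.7]
grip_width: 0.499
grasp_force: 0.3
```

Request:
jog_arm(
  increments=[
    [0.0025,0,0,0,0,0,0],
    [0.005,0,0,0,0,0,0],
    [0.0075,0,0,0,0,0,0],
    [0.01,0,0,0,0,0,0],
    [0.0125,0,0,0,0,0,0],
  ],
)

```text
clock: 10.78
position: [0.4949, 0.0432, 0.075]
ee_rot: [0.724, 0.69, 0.0, -0.0]
ft_force: [-1.6, -0.6, 0.5]
grip_width: 0.501
grasp_force: 0.3
```

Request:
jog_arm(
  increments=[
    [0.0015,0,0,0,0,0,0],
    [0.003,0,0,0,0,0,0],
    [0.0045,0,0,0,0,0,0],
    [0.006,0,0,0,0,0,0],
    [0.006,0,0,0,0,0,0],
  ],
)

```text
clock: 11.2
position: [0.4951, 0.0493, 0.075]
ee_rot: [0.723, 0.69, 0.0, -0.0]
ft_force: [-1.0, 0.1, 0.7]
grip_width: 0.5
grasp_force: 0.0
```

```bash
python3 -c "
from h import *
go((0,79,74))
c=dict(optics.camera('scene'));plate(c)
cv2.imwrite('pics/s5.png',cv2.resize(c['color'][130:250,240:390,::-1],(750,600)))"
```

```text
TCP mould mm [ 0.8 69.4 75. ] F mould [-0.96  0.01  0.7 ] t 11.2
turn [-0.    -0.     0.001]
turn [ 0.   -0.   -3.14]
(0, 79, 74) shift [ 0.0096 -0.0008  0.001 ]
plate [303 187  47  37 780] [  0.7 102.8] [85.1 86.3] 89.56 z 55.6 ext [-42.4  60.1  48.1] [ 44.  145.3  65.7]
```

View pics/s5.png

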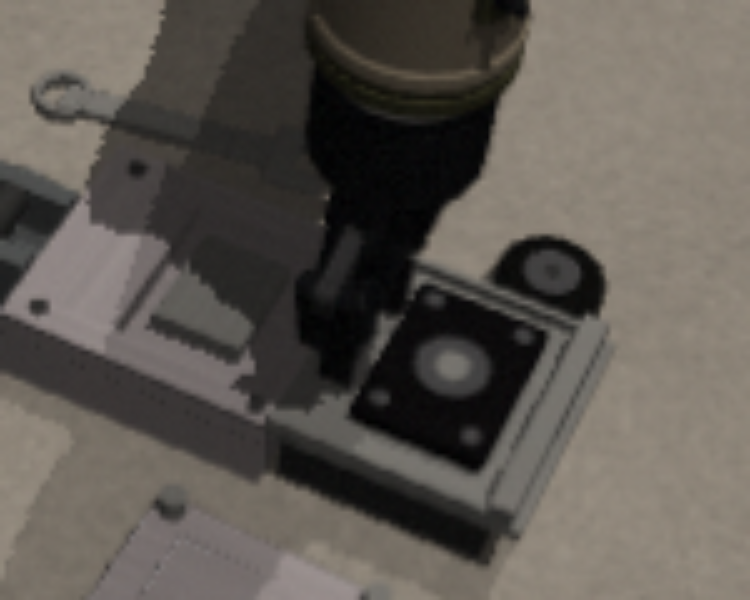

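The picture shows the plate at (450,365) lying flat on the shelf, square, with a gap of about 10 mm to the stop bar at (555,430). I creep up to it.

Request:
jog_arm(
  increments=[
    [0.001,0,0,0,0,0,0],
    [0.002,0,0,0,0,0,0],
    [0.003,0,0,0,0,0,0],
    [0.004,0,0,0,0,0,0],
    [0.005,0,0,0,0,0,0],
  ],
)

```text
clock: 11.67
position: [0.4954, 0.054, 0.075]
ee_rot: [0.724, 0.69, 0.0, -0.0]
ft_force: [-0.9, -0.4, 1.1]
grip_width: 0.497
grasp_force: 0.3
```

Request:
jog_arm(
  increments=[
    [0.0005,0,0,0,0,0,0],
    [0.001,0,0,0,0,0,0],
    [0.0015,0,0,0,0,0,0],
    [0.002,0,0,0,0,0,0],
  ],
)

```text
clock: 12.0
position: [0.4955, 0.056, 0.075]
ee_rot: [0.724, 0.69, 0.0, -0.0]
ft_force: [0.6, -0.4, 0.7]
grip_width: 0.502
grasp_force: 0.3
```

Request:
jog_arm(
  increments=[
    [0.0005,0,0,0,0,0,0],
    [0.001,0,0,0,0,0,0],
  ],
)

```text
clock: 12.17
position: [0.4955, 0.057, 0.075]
ee_rot: [0.724, 0.69, 0.0, -0.0]
ft_force: [0.0, -1.6, 0.2]
grip_width: 0.5
grasp_force: 0.3
```

Request:
jog_arm(
  increments=[
    [0.0005,0,0,0,0,0,0],
    [0.001,0,0,0,0,0,0],
  ],
)

```text
clock: 12.33
position: [0.4956, 0.058, 0.075]
ee_rot: [0.724, 0.69, 0.0, -0.0]
ft_force: [0.3, -0.0, 0.1]
grip_width: 0.499
grasp_force: 0.3
```

```bash
python3 -c "
from h import *
go((0,79,74))
c=dict(optics.camera('scene'));plate(c)"
```

```text
TCP mould mm [ 0.8 78.1 75. ] F mould [ 0.27 -0.03  0.12] t 12.33
turn [-0.    -0.     0.001]
turn [ 0.    -0.    -3.141]
(0, 79, 74) shift [ 0.0009 -0.0008  0.001 ]
plate [307 188  46  38 799] [  1.2 113.3] [84.8 87. ] 87.06 z 55.6 ext [-41.3  69.4  48. ] [ 46.1 154.4  65.8]
```

Request:
jog_arm(
  increments=[
    [0.0004,0,0,0,0,0,0],
    [0.0008,0,0,0,0,0,0],
  ],
)

```text
clock: 12.55
position: [0.4956, 0.0588, 0.075]
ee_rot: [0.724, 0.69, 0.0, -0.0]
ft_force: [-0.7, -1.6, -0.7]
grip_width: 0.5
grasp_force: 0.3
```

Request:
jog_arm(
  increments=[
    [0.0004,0,0,0,0,0,0],
  ],
)

```text
clock: 12.63
position: [0.4956, 0.0592, 0.075]
ee_rot: [0.724, 0.69, 0.0, -0.0]
ft_force: [0.4, -0.4, -0.5]
grip_width: 0.5
grasp_force: 0.3
```

Request:
jog_arm(
  increments=[
    [0.0004,0,0,0,0,0,0],
  ],
)

```text
clock: 12.72
position: [0.4956, 0.0596, 0.075]
ee_rot: [0.724, 0.69, 0.0, -0.0]
ft_force: [0.0, -1.3, -0.7]
grip_width: 0.501
grasp_force: 0.6
```

Request:
jog_arm(
  increments=[
    [0.0003,0,0,0,0,0,0],
  ],
)

```text
clock: 12.8
position: [0.4956, 0.0597, 0.075]
ee_rot: [0.724, 0.69, -0.0, 0.0]
ft_force: [0.5, -2.1, 1.0]
grip_width: 0.498
grasp_force: 1.3
```

Request:
jog_arm(
  increments=[
    [0.0003,0,0,0,0,0,0],
  ],
)

```text
clock: 12.88
position: [0.4956, 0.0597, 0.0749]
ee_rot: [0.724, 0.69, -0.0, 0.0]
ft_force: [-0.4, -4.0, 0.7]
grip_width: 0.502
grasp_force: 1.9
```

The plate is seated: about 4 N with no further travel. I back off and rise.

Request:
jog_arm(
  increments=[
    [-0.006,0,0,0,0,0,0],
    [-0.02,0,0,0,0,0,0],
    [-0.03,0,-0.03,0,0,0,-1],
    [-0.05,0,-0.07,0,0,0,-1],
    [-0.08,0,-0.11,0,0,0,-1],
  ],
)

```text
clock: 13.3
position: [0.4918, -0.0129, 0.1771]
ee_rot: [0.723, 0.691, -0.0, -0.0]
ft_force: [1.5, 1.2, -0.5]
grip_width: 0.075
grasp_force: 0.0
```

Request:
jog_arm(
  increments=[
    [-0.04,0,0,0,0,0,-1],
    [-0.08,0,0,0,0,0,-1],
    [-0.12,0,0,0,0,0,-1],
    [-0.16,0,0,0,0,0,-1],
    [-0.2,0,0,0,0,0,-1],
  ],
)

```text
clock: 13.72
position: [0.4825, -0.2147, 0.1762]
ee_rot: [0.723, 0.691, 0.001, 0.0]
ft_force: [0.8, 1.1, 0.1]
grip_width: -0.0
grasp_force: 0.0
```

```bash
python3 -c "
from h import *
go((0,-212,185),(0,-212,137))
c=dict(optics.camera('scene'));plate(c);c=dict(optics.camera('top'));plate(c)
cv2.imwrite('pics/s6.png',cv2.resize(c['color'][190:290,150:300,::-1],(750,500)))"
```

```text
TCP mould mm [   0.8 -194.9  176.2] F mould [0.77 1.18 0.08] t 13.72
turn [ 0.001 -0.001  0.002]
turn [ 1.00e-03  2.00e-03 -3.14e+00]
(0, -212, 185) shift [-0.0171 -0.0008 -0.0088]
(0, -212, 137) shift [-0.0172 -0.0009  0.0392]
plate [314 188  40  39 737] [  1.9 123.4] [63.5 85.8] 88.94 z 55.5 ext [-40.9  91.8  48.1] [ 44.7 155.5  59.9]
plate [ 166  217   37   47 1099] [ -6.9 122.4] [65.2 94.9] 89.43 z 58.7 ext [-54.1  89.6  48. ] [ 40.6 155.3  63.7]
```

View pics/s6.png

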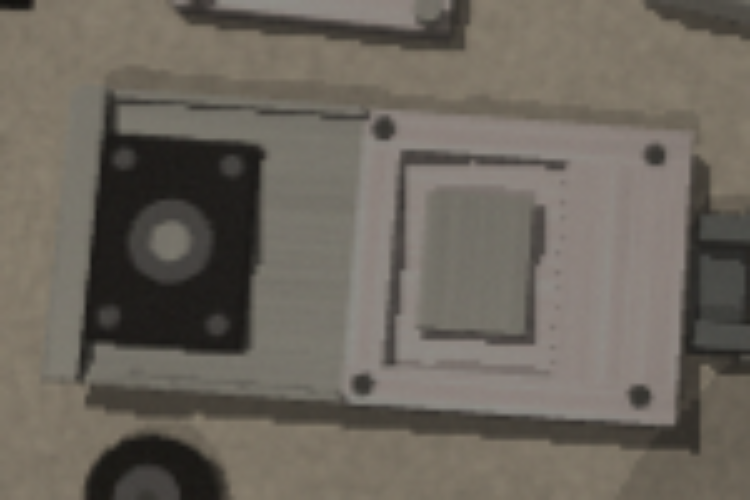

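The plate at (170,240) sits flush and square against the stop bar, and its measured centre of y=123 is as it should be. The empty cavity shows the ejector at (475,260). Next I move behind the knob to swing the lever back.

Request:
jog_arm(
  increments=[
    [-0.02,-0.001,0,0,0,0,-1],
    [-0.022,-0.001,0.01,0,0,0,-1],
    [-0.022,-0.001,0.03,0,0,0,-1],
    [-0.022,-0.001,0.039,0,0,0,-1],
    [-0.022,-0.001,0.039,0,0,0,-1],
  ],
)

```text
clock: 14.23
position: [0.4796, -0.2334, 0.1344]
ee_rot: [0.723, 0.691, -0.001, -0.002]
ft_force: [-0.8, -0.2, -0.8]
grip_width: 0.0
grasp_force: 0.0
```

```bash
python3 -c "
from h import *
go((0,-198,136),(0,-183,142))"
```

```text
TCP mould mm [  -1.2 -213.7  134.4] F mould [-0.78 -0.24 -0.81] t 14.23
turn [-0.004 -0.001  0.002]
turn [ 2.00e-03 -6.00e-03 -3.14e+00]
(0, -198, 136) shift [ 0.0157  0.0012 -0.0016]
(0, -183, 142) shift [ 0.0307  0.0012 -0.0076]
```

Request:
jog_arm(
  increments=[
    [0.008,0.001,-0.001,0,0,0,-1],
    [0.015,0.001,-0.002,0,0,0,-1],
    [0.023,0.001,-0.005,0,0,0,-1],
    [0.031,0.001,-0.008,0,0,0,-1],
  ],
)

```text
clock: 14.57
position: [0.4839, -0.2046, 0.1465]
ee_rot: [0.724, 0.69, -0.0, 0.002]
ft_force: [-1.0, -8.2, 5.4]
grip_width: -0.002
grasp_force: 3.6
```

Request:
jog_arm(
  increments=[
    [0.007,0,-0.003,0,0,0,-1],
    [0.014,0,-0.005,0,0,0,-1],
    [0.021,0,-0.007,0,0,0,-1],
    [0.029,0,-0.008,0,0,0,-1],
  ],
)

```text
clock: 14.9
position: [0.4853, -0.1746, 0.1542]
ee_rot: [0.724, 0.69, 0.001, 0.001]
ft_force: [-0.8, -3.4, 2.8]
grip_width: -0.002
grasp_force: 1.9
```

Request:
jog_arm(
  increments=[
    [0.008,0,0,0,0,0,-1],
    [0.015,0,0,0,0,0,-1],
    [0.022,0,0.001,0,0,0,-1],
    [0.03,0,0.002,0,0,0,-1],
  ],
)

```text
clock: 15.23
position: [0.4859, -0.1441, 0.1506]
ee_rot: [0.723, 0.69, -0.0, -0.0]
ft_force: [0.3, -2.5, 2.5]
grip_width: -0.004
grasp_force: 1.3
```

```bash
python3 -c "
from h import *
go((0,-110,144),(0,-96,138))"
```

```text
TCP mould mm [   0.9 -124.2  150.6] F mould [ 0.46 -2.53  2.49] t 15.23
turn [-0.    -0.     0.001]
turn [ 0.   -0.   -3.14]
(0, -110, 144) shift [ 0.0142 -0.0009  0.0066]
(0, -96, 138) shift [ 0.0282 -0.0009  0.0126]
```

Request:
jog_arm(
  increments=[
    [0.007,0,0.003,0,0,0,-1],
    [0.014,0,0.007,0,0,0,-1],
    [0.021,0,0.01,0,0,0,-1],
    [0.028,0,0.013,0,0,0,-1],
  ],
)

```text
clock: 15.57
position: [0.4871, -0.1161, 0.1372]
ee_rot: [0.724, 0.69, -0.0, -0.0]
ft_force: [0.6, -3.2, 1.9]
grip_width: -0.003
grasp_force: 1.1
```

Request:
jog_arm(
  increments=[
    [0.001,0,0.001,0,0,0,-1],
    [0.003,0,0.002,0,0,0,-1],
    [0.004,0,0.002,0,0,0,-1],
  ],
)

```text
clock: 15.82
position: [0.4873, -0.113, 0.1355]
ee_rot: [0.724, 0.69, -0.0, -0.0]
ft_force: [0.4, -3.9, -3.2]
grip_width: 0.003
grasp_force: 1.7
```

Request:
jog_arm(
  increments=[
    [0.0015,0,0.001,0,0,0,-1],
    [0.003,0,0.002,0,0,0,-1],
    [0.003,0,0.002,0,0,0,-1],
  ],
)

```text
clock: 16.07
position: [0.4876, -0.1114, 0.1341]
ee_rot: [0.724, 0.69, -0.0, 0.001]
ft_force: [-1.0, -6.8, 2.7]
grip_width: -0.001
grasp_force: 3.3
```

Request:
jog_arm(
  increments=[
    [0.0015,0,0.0005,0,0,0,-1],
    [0.003,0,0.001,0,0,0,-1],
    [0.003,0,0.001,0,0,0,-1],
  ],
)

```text
clock: 16.32
position: [0.4878, -0.111, 0.1338]
ee_rot: [0.725, 0.689, -0.001, 0.002]
ft_force: [-3.4, -15.4, 8.5]
grip_width: 0.002
grasp_force: 8.0
```

Request:
jog_arm(
  increments=[
    [0.001,0,0.0005,0,0,0,-1],
    [0.002,0,0.0005,0,0,0,-1],
    [0.002,0,0.0005,0,0,0,-1],
  ],
)

```text
clock: 16.57
position: [0.488, -0.1108, 0.1335]
ee_rot: [0.725, 0.688, -0.001, 0.003]
ft_force: [-3.7, -22.1, 8.8]
grip_width: 0.001
grasp_force: 11.3
```

The lever is at its stop: 22 N with no travel. I back off, rise and verify.

Request:
jog_arm(
  increments=[
    [-0.02,0,0,0,0,0,-1],
    [-0.04,0,-0.01,0,0,0,-1],
    [-0.06,0,-0.04,0,0,0,-1],
    [-0.08,0,-0.08,0,0,0,-1],
    [-0.1,0,-0.12,0,0,0,-1],
  ],
)

```text
clock: 16.98
position: [0.4826, -0.2028, 0.248]
ee_rot: [0.724, 0.69, -0.0, -0.001]
ft_force: [0.7, 0.0, 0.5]
grip_width: 0.003
grasp_force: 0.0
```

Request:
jog_arm(
  increments=[
    [0,0,-0.01,0,0,0,-1],
    [0,0,-0.01,0,0,0,-1],
    [0,0,-0.01,0,0,0,-1],
  ],
)

```text
clock: 17.23
position: [0.4836, -0.2017, 0.2568]
ee_rot: [0.723, 0.69, 0.001, 0.0]
ft_force: [-0.3, -0.0, -0.9]
grip_width: -0.001
grasp_force: 0.0
```

```bash
python3 -c "
from h import *
go((0,0,0))
c=dict(optics.camera('scene'));plate(c);t=dict(optics.camera('top'));plate(t)
cv2.imwrite('pics/s7.png',np.hstack([cv2.resize(c['color'][110:270,170:370,::-1],(400,320)),cv2.resize(t['color'][170:330,160:360,::-1],(400,320))]))"
```

```text
TCP mould mm [   1.3 -181.8  256.8] F mould [-0.27 -0.06 -0.93] t 17.23
turn [ 0.001 -0.001  0.001]
turn [ 1.00e-03  2.00e-03 -3.14e+00]
(0, 0, 0) shift [ 0.1816 -0.0014  0.257 ]
plate [314 188  40  38 734] [  1.1 124.2] [63.2 86.8] 88.26 z 55.5 ext [-42.5  92.1  48.2] [ 45.1 155.3  59.8]
plate [ 166  209   37   56 1100] [ -0.3 122.3] [ 64.8 111.8] 89.98 z 58.6 ext [-56.1  89.9  48.2] [ 55.6 154.8  64.8]
```

View pics/s7.png

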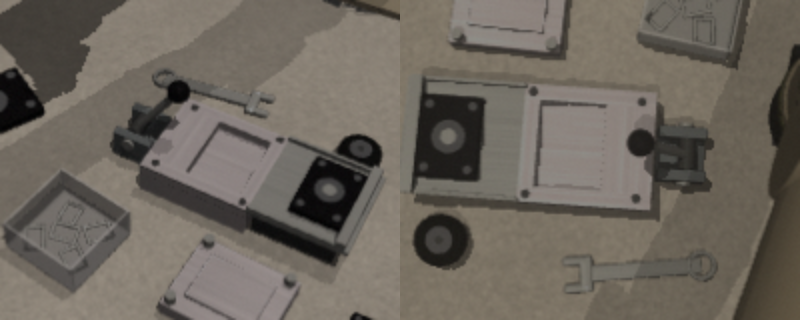

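The picture shows the lever back at its starting side (knob at (178,92) left, (640,142) right) and the ejector sunk. The plate is square against the stop at (330,188) and (448,137), the bystanders have not moved, and the robot is clear.

```bash
python3 -c "
from workcell import workorder
print(workorder.hand_in())"
```

```text
the job is handed in; nothing more can be done
None
```

I raised the plate with the lever, slid it lightly until it sat square against the end stop (last push about 4 N), swung the lever fully back to its starting side, and handed the job in at about 17 s with the robot clear and the other things where they were.

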